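# Hold up the stencil frame over the round panel

### The arm

A 6-joint arm with a two-finger parallel gripper is mounted at the origin on the work surface. World frame = base frame: x ahead of the robot, y to its left, z up, the work surface at z = 0. Lengths are in m, angles in degrees, forces in N, time in s.
With the tool pointing down it reaches from about 0.325 to 0.775 m from the base axis. Payload 5.5 kg.
Tool frame: the origin (TCP) lies at the very end of the fingers, on their centre line; the grasp point (between the pads) lies 19 mm behind it; z points along the fingers, y is the direction in which the jaws open and shut (so a half turn about z gives the same grasp; the last joint's range is limited). The gripper opens to 85 mm and grips with 20 to 120 N. Pads are 22 mm wide; open, the fingers measure 114 mm over their backs; the gripper's body (76 mm by 85 mm) begins 54 mm behind the grasp point. The pads swing forward as they close: fully open they stand 13 mm farther back than shut.
Start: joints at [-74.009, 5.22, 70.514, -0, 104.267, -3.249], TCP at [0.198, -0.567, 0.231] pointing down, gripper open.
Joint ranges: [-164.24, 164.24], [-49.07, 125.15], [9.68, 141.18], [-86.29, 266.29], [3.28, 154.24], [-151.56, 151.56]. Speed limits (degrees/s): [147.25, 147.25, 172.46, 180, 180, 180].

### API

Orientations are given as [roll, pitch, yaw] about the fixed x, y, z axes, in that order (R = Rz(yaw) Ry(pitch) Rx(roll)).
In Python, from bench import ctrl gives the robot as it stands. The module is installed in compiled form; this text tells all that it offers.
- The arm moves only by the tool servo_tool, never from a script. Its arguments are lists of equal length, an entry for each row: "travel": the shift along the tool's x, y, z in cm, a list of three; "yaw": the turn about the tool's z in rad; "claw": the closure, from -1 (fully open) to 1 (shut). A call has 1 to 10 rows; each row is the pose to reach, as a shift and turn from the pose commanded when the call began, along the tool's axes at that moment; what a row does not reach only later rows make up. A row lasts 1/10 s, in which the tool goes at most 50 mm and 8.59 degrees, less where a joint would pass 70% of its speed; a pose out of reach is approached as far as the arm can. A call with a gripper value outside its range is refused whole. The fingers move at their own pace and stop on an object; the grip force is fixed at half the most. Time passes only in rows, so rows that repeat a pose let the fingers close. It gives the time, the measured TCP pose, the force and the opening at its end, in the units of the state.
- ctrl.read_state(): the state, without advancing time (a new reading comes with each control period).
- ctrl.grab_frame(name): name is "side" or "top"; returns a dict with "img" (384x512x3 uint8, red, green, blue), "intrinsics" (3x3 intrinsics, pixels), "view" (4x4, takes a point from world to camera coordinates). Camera axes: x right, y up, looking along -z (the intrinsics and any distortion apply to the point x, -y, -z); pixel columns grow to the right and rows downward; lengths in m; the calibration is good to about 2 mm. A picture is of the moment at which its call begins. There is no depth.
- ctrl.close_job(): hands the job in, once; it reports no verdict.
Trained networks look in a picture, given as the dict that the camera call returned (one of the last four; its "shot" number tells which), for a name from the list of things; names that differ only in an ending like _2 or _b are one class to them, and where a whole thing is asked for, a point or a joint stands for the part that bears it (a point fixed in the world has none). Each returns a list of dicts, best first, with "score" (0 to 1); they miss things now and then, are a little off and sometimes report something else, mostly with a low value. They report only what shows in the picture. A call takes as long as a camera call. They do not tell look-alikes from the thing itself.
- ctrl.search_frame(query, picture): "uv" ([column, row] in pixels, amid what is visible of it).
- ctrl.trace(query, picture): "mask" (384x512 bool, what is visible of it) and "uv" ([column, row] in pixels, amid what is visible of it).
- ctrl.landmark_of(query, picture): "uv" ([column, row] in pixels: a listed point, or the origin of a listed thing).
The state is a dict: "time_s": time; "qpos": joint angles; "joint_velocities": joint speeds; "effort": joint torques, N m; "eef_pos": TCP position; "eef_rot": TCP orientation; "ft_force": force on the tool from outside, world axes, zero at the start; "moment": the same for the moment, N m; "opening": finger opening in m.
Only numpy, scipy, OpenCV 4.12 (cv2) and the standard library are available. Lean on these libraries where they do the work, as an engineer would, in place of code of your own. Each camera call takes 0.05 s, during which the arm holds its last target. There are 200 camera calls.

### The job

Two hinged stencil frames lie shut on the table, one over a round plywood panel and the other over a square one. Take the frame that covers the round panel by its front bar, lift it and finish while still holding it steady with the gripper, open at 45 degrees, so that the print can be inspected. Leave the other frame shut, and both panels and everything else on the table where they are.

Things in the scene. Friction and masses are not known exactly. Their poses are not given: they have to be found in the camera images.
- press_a: the left (+y) stencil press, fixed to the table: a white laminated base board 250 (x) x 220 (y) x 16 mm with a hinged wooden stencil frame over it. Origin at the centre of the board's underside on the table, z up; its x axis points from the front bar towards the hinge, roughly away from the robot
- frame_a (a joint): opening angle of the left (+y) stencil frame in rad: 0 shut and level (as at the start), growing as its front edge is lifted, stop at 1.75. The hinge is free and the frame (0.3 to 0.6 kg) falls shut when let go below about 1.5. The frame is 200 x 200 x 16 mm of wood round an opening 156 mm square crossed by one narrow zigzag steel strip along its middle, so the panel beneath is seen through it
- bar_a (a point): middle of the round steel pull bar of the left (+y) frame: 14 mm thick, along the press's y, carried by an arm at each end (68 mm free between the arms), its centre 55 mm in front of the frame's front edge; its centre is 45 mm above the table when shut. 255 mm from the hinge axis; turns with the frame (its y axis runs along the bar), and is free to pivot between gripping fingers
- hinge_a (a point): point on the hinge axis of the left (+y) frame, midway along it, 41 mm above the table at the far side of the press; the axis is the press's y. In the press's x-z plane the bar's centre lies 255 mm from it towards -x and 4 mm above it when shut
- press_b: the right (-y) stencil press, fixed to the table: a white laminated base board 250 (x) x 220 (y) x 16 mm with a hinged wooden stencil frame over it. Origin at the centre of the board's underside on the table, z up; its x axis points from the front bar towards the hinge, roughly away from the robot
- frame_b (a joint): opening angle of the right (-y) stencil frame in rad: 0 shut and level (as at the start), growing as its front edge is lifted, stop at 1.75. The hinge is free and the frame (0.3 to 0.6 kg) falls shut when let go below about 1.5. The frame is 200 x 200 x 16 mm of wood round an opening 156 mm square crossed by one narrow zigzag steel strip along its middle, so the panel beneath is seen through it
- bar_b (a point): middle of the round steel pull bar of the right (-y) frame: 14 mm thick, along the press's y, carried by an arm at each end (68 mm free between the arms), its centre 55 mm in front of the frame's front edge; its centre is 45 mm above the table when shut. 255 mm from the hinge axis; turns with the frame (its y axis runs along the bar), and is free to pivot between gripping fingers
- hinge_b (a point): point on the hinge axis of the right (-y) frame, midway along it, 41 mm above the table at the far side of the press; the axis is the press's y. In the press's x-z plane the bar's centre lies 255 mm from it towards -x and 4 mm above it when shut
- disc_center (a point): centre of the round plywood panel, 128 mm diameter, 8 mm thick, lying loose on the base board of one of the presses, about under the middle of its frame
- square_center (a point): centre of the square plywood panel, 114 x 114 x 8 mm, lying loose on the base board of the other press
- bottle_mid: amber ink bottle, 40 mm across, 75 mm high, standing between the two presses; a bystander, origin at the centre of its underside
- bottle_near: amber ink bottle, 44 mm across, 80 mm high, standing on the robot's side of the presses, to the left; a bystander, origin at the centre of its underside
- tub: clear open plastic tub, 90 mm across the rim, 55 mm high, on the robot's side, near the middle; a bystander, origin at the centre of its underside
- tumbler: white ceramic tumbler with brushes in it, 76 mm across, 120 mm high (brushes to 190 mm), left of the presses; a bystander, origin at the centre of its underside
- sanding_block: cork sanding block 100 x 60 x 35 mm, right of the presses; a bystander, origin at the centre of its underside
- palette_knife: palette knife lying flat, 200 mm long, on the robot's side, to the right; a bystander, origin in its handle axis, on the table
- tape_roll: roll of paper tape lying flat, 68 mm across, 24 mm high, between the far ends of the presses; a bystander, origin at the centre of its underside
There are look-alikes about, which are no part of the job. Leave any purple or turquoise look-alike of the part that bears disc_center alone.

How it is judged (in metres and radians):
At the end, for the whole second after the job is handed in: The frame over the round panel is still (under 0.05 rad/s) at 0.705 to 0.865 rad, fingers pressing on it with over 0.5 N; the other frame is shut (under 0.05 rad) and untouched by the fingers; panels and bystanders are within 25 mm of their starts (((horizontal distance between disc_center and press_a below 0.08 m and value of joint frame_a between 0.705 and 0.865 rad and velocity of joint frame_a between -0.05 and 0.05 rad/s and contact force between the fingers and press_a above 0.5 N and value of joint frame_b below 0.05 rad and contact force between the fingers and press_b below 0.1 N) or (horizontal distance between disc_center and press_b below 0.08 m and value of joint frame_b between 0.705 and 0.865 rad and velocity of joint frame_b between -0.05 and 0.05 rad/s and contact force between the fingers and press_b above 0.5 N and value of joint frame_a below 0.05 rad and contact force between the fingers and press_a below 0.1 N)) and distance of each of disc_center, square_center, bottle_mid, bottle_near, tub, tumbler, sanding_block, palette_knife, tape_roll from where it was at the start of the episode below 0.025 m); the arm keeps its last pose, push and grip.
It fails at once if the frame over the square panel is lifted ((horizontal distance between disc_center and press_a below 0.08 m and value of joint frame_b above 0.12 rad) or (horizontal distance between disc_center and press_b below 0.08 m and value of joint frame_a above 0.12 rad)).
It fails at once if a panel or a bystander is pushed more than 40 mm (distance of any of disc_center, square_center, bottle_mid, bottle_near, tub, tumbler, sanding_block, palette_knife, tape_roll from where it was at the start of the episode above 0.04 m).
It fails at once if the tumbler or a bottle is tipped (angle between any of tumbler, bottle_mid, bottle_near's own z axis and vertical above 0.5 rad).
It also fails if it takes over 35 s, if anything falls off the work surface, if the arm or the gripper's body presses on something with over 40 N, if the wrist force passes 120 N, or if a joint passes its speed limit or range.

## Working session

There is one attempt and no reset: what is moved stays moved. The work goes in short steps, Python scripts to look and compute and a tool call to move; the robot and the scene stay as the last step left them, time stands still between calls to the robot, and variables do not carry over. Pictures are saved under pics/ and viewed, on a budget of 10 in all, crops included, one or two more only if the job needs it, and the job is handed in when it is done.

Besides the shell and the picture viewer there is one more tool, called after ">>>" as name(argument=value, ...), one argument or row to a line, values as JSON. servo_tool: Moves the arm, as the interface text tells. Its arguments: {"type":"object","properties":{"travel":{"type":"array","items":{"type":"array","items":{"type":"number"}}},"yaw":{"type":"array","items":{"type":"number"}},"claw":{"type":"array","items":{"type":"number"}}},"required":["travel","yaw","claw"]}

```bash
mkdir -p pics
cat > h.py <<'E'
import numpy as np, cv2
from bench import ctrl
def ray(p,uv,z):
    K=np.array(p["intrinsics"]);V=np.array(p["view"]);R=V[:3,:3];t=V[:3,3]
    a=np.linalg.solve(K,[uv[0],uv[1],1.]);d=R.T@np.array([a[0],-a[1],-a[2]]);o=-R.T@t
    return o+d*(z-o[2])/d[2]
def proj(p,X):
    K=np.array(p["intrinsics"]);V=np.array(p["view"]);c=V[:3,:3]@np.array(X)+V[:3,3]
    q=K@np.array([c[0],-c[1],-c[2]]);return q[:2]/q[2]
E
python3 - <<'E'
from h import *
for n in ("top","side"):
    p=ctrl.grab_frame(n); print(n,[k for k in p],(-np.array(p["view"])[:3,:3].T@np.array(p["view"])[:3,3]).round(3))
    cv2.imwrite(f"pics/{n}1.png",cv2.resize(p["img"][:,:,::-1],(800,600),interpolation=cv2.INTER_CUBIC))
    for q,z in (("bar_a",.045),("hinge_a",.041),("disc_center",.024),("square_center",.024),("press_a",0.),("bottle_mid",0),("bottle_near",0),("tub",0),("tumbler",0),("tape_roll",0)):
        for r in ctrl.landmark_of(q,p)[:4]:
            print(q,round(r["score"],2),np.round(r["uv"]),ray(p,r["uv"],z).round(3))
E
```

```text
top ['img', 'intrinsics', 'view', 'shot'] [ 0.372 -0.039  1.361]
bar_a 0.74 [314. 204.] [ 0.47  -0.274  0.045]
bar_a 0.66 [164. 203.] [0.461 0.292 0.045]
hinge_a 0.94 [175. 139.] [0.713 0.265 0.041]
hinge_a 0.9 [309. 140.] [ 0.72  -0.259  0.041]
disc_center 0.92 [313. 165.] [ 0.625 -0.277  0.024]
disc_center 0.84 [286. 224.] [ 0.391 -0.172  0.024]
disc_center 0.61 [371. 161.] [ 0.642 -0.501  0.024]
disc_center 0.59 [388. 254.] [ 0.288 -0.558  0.024]
square_center 0.71 [179. 169.] [0.599 0.248 0.024]
square_center 0.38 [314. 200.] [ 0.487 -0.278  0.024]
press_a 0.89 [312. 165.] [ 0.63  -0.277  0.   ]
bottle_mid 0.67 [242. 167.] [0.616 0.003 0.   ]
bottle_near 0.54 [159. 248.] [0.29  0.315 0.   ]
tub 0.87 [238. 223.] [0.393 0.015 0.   ]
tub 0.23 [322. 256.] [ 0.272 -0.313  0.   ]
tumbler 0.83 [118. 179.] [0.558 0.492 0.   ]
tumbler 0.47 [175. 144.] [0.705 0.273 0.   ]
tape_roll 0.44 [244. 133.] [ 0.752 -0.001  0.   ]
side ['img', 'intrinsics', 'view', 'shot'] [0.31  0.918 1.108]
bar_a 0.91 [259. 274.] [0.446 0.301 0.045]
bar_a 0.83 [284. 148.] [ 0.464 -0.289  0.045]
bar_a 0.29 [189. 20
[... 242 characters left out ...]
 [ 0.392 -0.156  0.024]
disc_center 0.69 [253. 120.] [ 0.634 -0.477  0.024]
disc_center 0.61 [243. 150.] [ 0.633 -0.271  0.024]
square_center 0.74 [217. 257.] [0.594 0.256 0.024]
square_center 0.73 [191. 197.] [0.761 0.022 0.024]
press_a 0.86 [215. 261.] [0.604 0.258 0.   ]
bottle_mid 0.52 [234. 204.] [0.603 0.003 0.   ]
bottle_mid 0.32 [245. 155.] [ 0.624 -0.269  0.   ]
bottle_near 0.74 [287. 215.] [0.4   0.015 0.   ]
bottle_near 0.73 [244. 149.] [ 0.636 -0.305  0.   ]
bottle_near 0.63 [309. 290.] [0.287 0.301 0.   ]
tub 0.76 [289. 214.] [0.395 0.01  0.   ]
tub 0.18 [210. 329.] [0.555 0.483 0.   ]
tumbler 0.96 [208. 328.] [0.559 0.481 0.   ]
tape_roll 0.63 [190. 196.] [ 0.774 -0.002  0.   ]
```

View pics/top1.png

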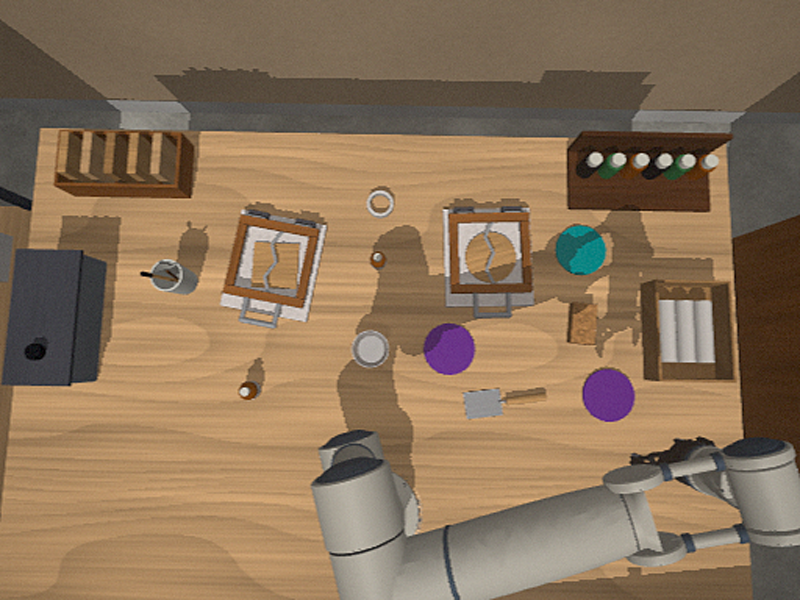

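View pics/side1.png

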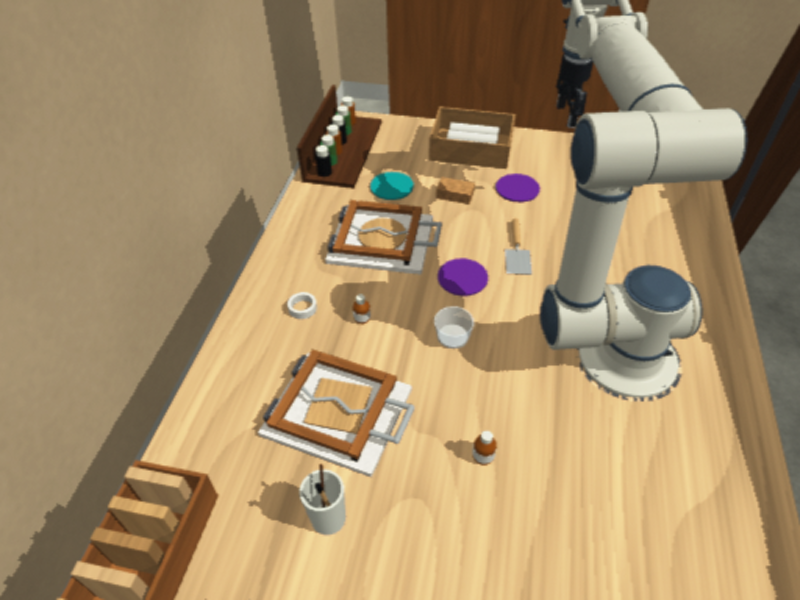

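The round panel lies under the right press (press_b), at (313,165) in top camera pixels. The look-alikes are the purple discs at (286,224) and (388,254) and the turquoise one at (371,161), all lying bare on the table. Next I'll confirm that in a crop and fit the press pose.

Run:
```python
from h import *
from scipy.optimize import least_squares
P={n:ctrl.grab_frame(n) for n in ("top","side")}
obs=[]
for n,p in P.items():
    for q,off,z in (("bar_b",-.255,.045),("hinge_b",0,.041),("press_b",None,0),("disc_center",None,.024)):
        for r in ctrl.landmark_of(q,p):
            X=ray(p,r["uv"],z)
            if abs(X[1]+.27)<.06 and .4<X[0]<.8:
                print(n,q,round(r["score"],2),X.round(3))
                if off is not None and r["score"]>.5: obs.append((n,off,z,r["uv"]))
                break
f=lambda v:np.concatenate([proj(P[n],[v[0]+o*np.cos(v[2]),v[1]+o*np.sin(v[2]),z])-uv for n,o,z,uv in obs])
s=least_squares(f,[.72,-.26,0.05]);h=s.x
print("hinge,yaw",h[:2].round(4),np.degrees(h[2]).round(1),"res",s.fun.round(1))
c,sn=np.cos(h[2]),np.sin(h[2]);L=lambda x,y:(h[0]+c*x-sn*y,h[1]+sn*x+c*y)
print("bar",np.round(L(-.255,0),4))
ims=[]
for n,(u,v) in (("top",(313,170)),("side",(250,150))):
    w=50;im=cv2.resize(P[n]["img"][v-w:v+w,u-w:u+w,::-1],(400,400),interpolation=cv2.INTER_CUBIC); raw=im.copy()
    T=lambda X:tuple(int(a) for a in (proj(P[n],X)-[u-w,v-w]+.5)*4)
    for a,b,z in (((-.255,-.034),(-.255,.034),.045),((0,-.1),(0,.1),.041),((-.2,-.1),(-.2,.1),.045),((-.2,.1),(0,.1),.045),((-.2,-.1),(0,-.1),.045)):
        cv2.line(im,T([*L(*a),z]),T([*L(*b),z]),(0,255,0),1)
    ims.append(im)
cv2.imwrite("pics/crop.png",np.hstack(ims))
```

```text
top bar_b 0.97 [ 0.482 -0.277  0.045]
top hinge_b 0.78 [ 0.729 -0.272  0.041]
top press_b 0.86 [ 0.631 -0.283  0.   ]
top disc_center 0.67 [ 0.631 -0.27   0.024]
side bar_b 0.63 [ 0.468 -0.279  0.045]
side hinge_b 0.84 [ 0.741 -0.265  0.041]
side press_b 0.67 [ 0.623 -0.279  0.   ]
side disc_center 0.66 [ 0.626 -0.281  0.024]
hinge,yaw [ 0.7325 -0.269 ] 2.0 res [ 0.2  1.2 -0.7 -0.9 -2.4 -0.1  2.1 -0.3]
bar [ 0.4777 -0.2781]
```

View pics/crop.png

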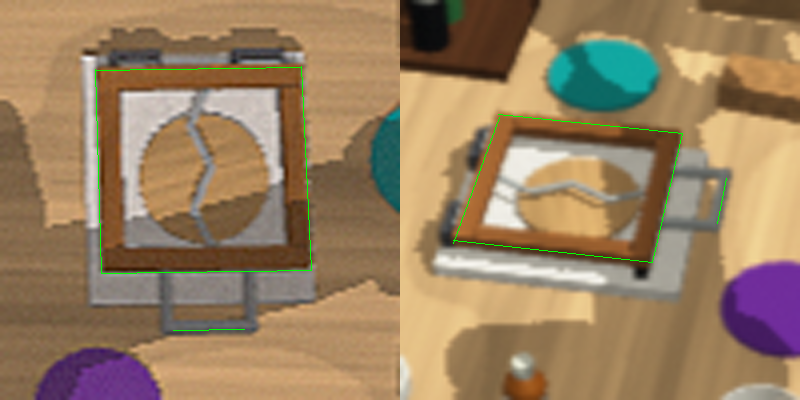

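The right-hand frame covers natural round plywood, centred at about (205,175) in the crop. The fitted model overlays the frame and bar to about 1 px. I'm taking the bar as (0.477, -0.278) and the yaw as 2°. Now I'll compute the move.

```bash
cat >> h.py <<'E'
from scipy.spatial.transform import Rotation as Ro
def plan(target,yaw=2):
    s=ctrl.read_state();R=Ro.from_euler("xyz",s["eef_rot"],degrees=True).as_matrix()
    d=R.T@(np.array(target)-s["eef_pos"])*100
    y=R[:,1];x=R[:,0];w=np.array([np.cos(np.radians(yaw)),np.sin(np.radians(yaw)),0])
    a=[np.arctan2(-(x@(k*w)),y@(k*w)) for k in (1,-1)]
    print("t",s["time_s"],"pos",np.round(s["eef_pos"],4),"rot",np.round(s["eef_rot"],1),"q",np.round(s["qpos"],1),"open",s["opening"],"F",np.round(s["ft_force"],1))
    print("shift cm",d.round(2),"yaw rad",np.round(a,3))
E
python3 -c "
from h import *
plan([.477,-.278,.14])"
```

```text
t 1.6 pos [ 0.1977 -0.5665  0.2313] rot [180.    0.   19.2] q [-74.    5.2  70.5  -0.  104.3  -3.2] open 0.0851769840969602 F [-0.7 -0.8  0.5]
shift cm [ 35.88 -18.04   9.13] yaw rad [-1.27   1.872]
```

>>> servo_tool(
  travel=[
    [35.9,-18.0,9],
    [35.9,-18.0,9],
    [35.9,-18.0,9],
    [35.9,-18.0,9],
    [35.9,-18.0,9],
    [35.9,-18.0,9],
    [35.9,-18.0,9],
    [35.9,-18.0,9],
    [35.9,-18.0,9],
    [35.9,-18.0,9],
  ],
  yaw=[-1.27,-1.27,-1.27,-1.27,-1.27,-1.27,-1.27,-1.27,-1.27,-1.27],
  claw=[0,0,0,0,0,0,0,0,0,0],
)

```text
time_s: 2.6
eef_pos: [0.4783, -0.2763, 0.1404]
eef_rot: [-179.9, -0.1, 92.2]
ft_force: [0.1, -0.8, 0.0]
opening: 0.0427
```

Run:
```python
from h import *
plan([.477,-.278,.026])
ims=[]
for n,(u,v) in (("top",(313,190)),("side",(275,140))):
    p=ctrl.grab_frame(n);w=50;im=cv2.resize(p["img"][v-w:v+w,u-w:u+w,::-1],(400,400),interpolation=cv2.INTER_CUBIC)
    ims.append(im)
    for r in ctrl.landmark_of("bar_b",p)[:3]:print(n,round(r["score"],2),ray(p,r["uv"],.045).round(3))
cv2.imwrite("pics/c2.png",np.hstack(ims))
```

```text
t 2.6 pos [ 0.4783 -0.2763  0.1404] rot [-1.799e+02 -1.000e-01  9.220e+01] q [-33.5  -2.   87.1   0.   95.  -35.8] open 0.04273065266627663 F [ 0.1 -0.8  0. ]
shift cm [-0.18 -0.12 11.44] yaw rad [ 0.004 -3.137]
top 0.87 [ 0.479 -0.272  0.045]
top 0.56 [0.461 0.292 0.045]
side 0.91 [ 0.473 -0.286  0.045]
side 0.79 [0.449 0.296 0.045]
```

View pics/c2.png

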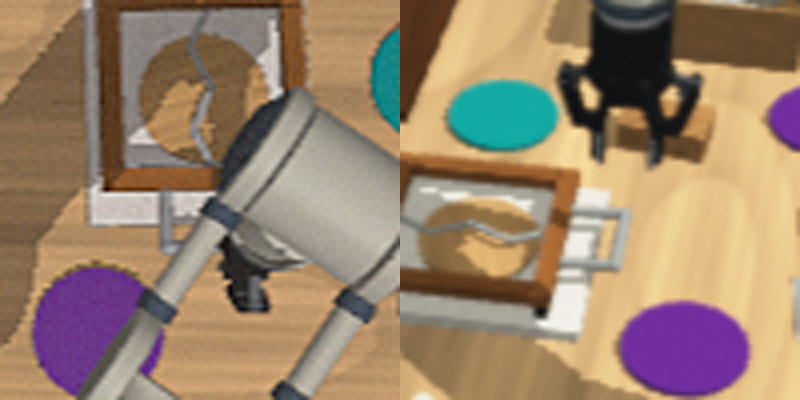

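The fingers, at about (600,150) and (655,155) in the right half of the crop, are in line with the bar at about (615,240). Both cameras put the bar at x ≈ 0.476. Descending.

>>> servo_tool(
  travel=[
    [-0.2,-0.2,3],
    [-0.2,-0.2,6],
    [-0.2,-0.2,9],
    [-0.2,-0.2,10.5],
    [-0.2,-0.2,11.4],
    [-0.2,-0.2,11.4],
  ],
  yaw=[0,0,0,0,0,0],
  claw=[0,0,0,0,0,0],
)

```text
time_s: 3.4
eef_pos: [0.4748, -0.2807, 0.0268]
eef_rot: [-179.9, -0.0, 91.9]
ft_force: [1.0, -0.3, -0.1]
opening: 0.0427
```

>>> servo_tool(
  travel=[
    [0,0,0],
    [0,0,0],
    [0,0,0],
    [0,0,0],
    [0,0,0],
    [0,0,0],
    [0,0,0],
    [0,0,0],
  ],
  yaw=[0,0,0,0,0,0,0,0],
  claw=[1,1,1,1,1,1,1,1],
)

```text
time_s: 4.2
eef_pos: [0.4798, -0.281, 0.0303]
eef_rot: [179.4, 0.2, 92.1]
ft_force: [12.2, -0.7, -2.6]
opening: 0.0118
```

Run:
```python
from h import *
plan([.477,-.278,.026])
s=ctrl.read_state();R=Ro.from_euler("xyz",s["eef_rot"],degrees=True).as_matrix()
for a in (5,10,15,20,25,30,35,40,45):
    t=np.radians(a);t0=np.arctan2(.004,.255);r=np.hypot(.255,.004)
    dx=-r*np.cos(t+t0)+r*np.cos(t0);dz=r*np.sin(t+t0)-r*np.sin(t0);w=np.radians(2)
    print(a,(R.T@[dx*np.cos(w),dx*np.sin(w),dz]*100).round(2))
```

```text
t 4.2 pos [ 0.4798 -0.281   0.0303] rot [179.4   0.2  92.1] q [-34.    1.1  95.3   0.2  83.  -36.1] open 0.011810082035256873 F [12.2 -0.7 -2.6]
shift cm [ 0.31 -0.27  0.43] yaw rad [ 1.000e-03 -3.141e+00]
5 [-0.01  0.16 -2.22]
10 [-0.02  0.5  -4.42]
15 [-0.02  1.04 -6.58]
20 [-0.03  1.77 -8.68]
25 [ -0.04   2.67 -10.71]
30 [ -0.05   3.75 -12.66]
35 [ -0.06   4.99 -14.5 ]
40 [ -0.07   6.39 -16.23]
45 [ -0.07   7.94 -17.83]
```

>>> servo_tool(
  travel=[
    [0,0.5,0],
    [0,0.5,0],
    [0,0.5,0],
    [0,0.5,0],
  ],
  yaw=[0,0,0,0],
  claw=[1,1,1,1],
)

```text
time_s: 4.6
eef_pos: [0.4799, -0.281, 0.0295]
eef_rot: [-179.9, 0.1, 92.0]
ft_force: [-6.6, 1.2, 5.9]
opening: 0.0119
```

Run:
```python
from h import *
plan([.48,-.278,.026])
p=ctrl.grab_frame("side");u,v,w=282,145,40;cv2.imwrite("pics/c3.png",cv2.resize(p["img"][v-w:v+w,u-w:u+w,::-1],(600,600),interpolation=cv2.INTER_CUBIC))
```

```text
t 4.6 pos [ 0.4799 -0.281   0.0295] rot [-1.799e+02  1.000e-01  9.200e+01] q [-33.8   1.7  94.8  -0.1  83.5 -35.7] open 0.011925927893296419 F [-6.6  1.2  5.9]
shift cm [0.3  0.03 0.35] yaw rad [-0.     3.141]
```

View pics/c3.png

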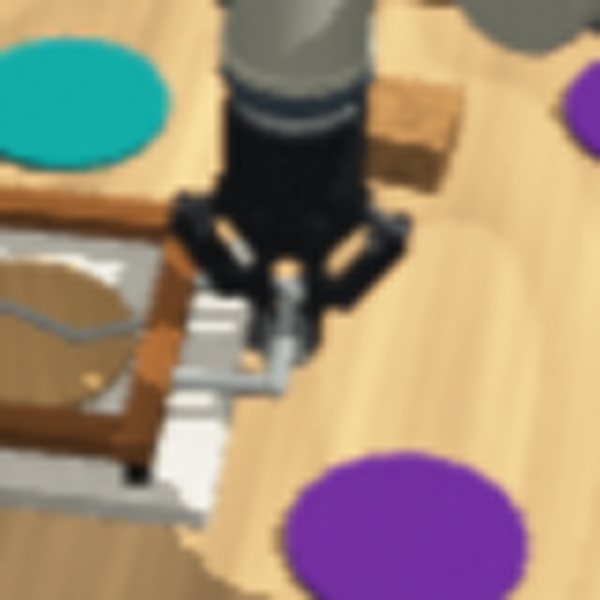

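The bar sits between the closed fingers at about (285,330) in the crop. The 0.5 cm shift changed the sideways force from +12 N to -7 N. Lifting along the arc.

>>> servo_tool(
  travel=[
    [0,-0.2,-0.6],
    [0,-0.1,-1.5],
    [0,0.0,-2.5],
    [0,0.2,-3.8],
    [0,0.5,-5.2],
    [0,0.9,-6.6],
    [0,1.3,-8.0],
    [0,1.9,-9.4],
    [0,2.4,-10.7],
    [0,2.4,-10.7],
  ],
  yaw=[0,0,0,0,0,0,0,0,0,0],
  claw=[1,1,1,1,1,1,1,1,1,1],
)

```text
time_s: 5.65
eef_pos: [0.5043, -0.28, 0.1374]
eef_rot: [180.0, 0.1, 92.0]
ft_force: [-7.3, -2.5, 1.4]
opening: 0.0118
```

Run:
```python
from h import *
h=np.array([.7325,.041])
s=ctrl.read_state();b=np.array([s["eef_pos"][0],s["eef_pos"][2]+.019])-h
print("radius",np.hypot(*b),"angle",np.degrees(np.arctan2(b[1],-b[0]))-.9)
plan([.48,-.278,.026])
p=ctrl.grab_frame("side");u,v,w=260,140,60;cv2.imwrite("pics/c4.png",cv2.resize(p["img"][v-w:v+w,u-w:u+w,::-1],(600,600),interpolation=cv2.INTER_CUBIC))
```

```text
radius 0.2557095857105007 angle 25.92866416273862
t 5.65 pos [ 0.5043 -0.28    0.1374] rot [1.8e+02 1.0e-01 9.2e+01] q [-32.4   1.7  83.7  -0.1  94.6 -34.3] open 0.011766710499856765 F [-7.3 -2.5  1.4]
shift cm [ 0.31 -2.42 11.14] yaw rad [-0.     3.141]
```

View pics/c4.png

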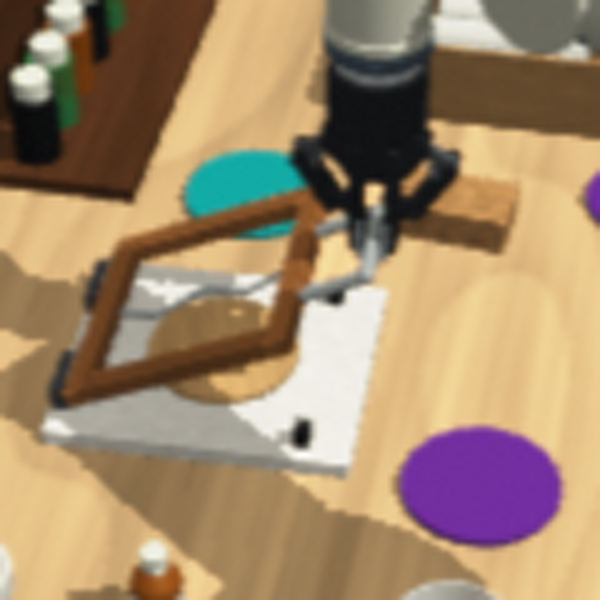

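The frame is open about 26° in the gripper, and the disc is still lying on the board. Continuing to 45°.

>>> servo_tool(
  travel=[
    [0,0.3,-0.9],
    [0,0.7,-1.8],
    [0,1.3,-2.8],
    [0,2.0,-3.8],
    [0,2.8,-4.8],
    [0,3.6,-5.7],
    [0,4.3,-6.3],
    [0,4.8,-6.8],
    [0,4.8,-6.8],
    [0,4.8,-6.8],
  ],
  yaw=[0,0,0,0,0,0,0,0,0,0],
  claw=[1,1,1,1,1,1,1,1,1,1],
)

```text
time_s: 6.7
eef_pos: [0.5497, -0.2785, 0.2055]
eef_rot: [-179.8, 0.1, 91.9]
ft_force: [-14.3, -1.6, 9.9]
opening: 0.0117
```

Run:
```python
from h import *
h=np.array([.7345,.041])
s=ctrl.read_state();b=np.array([s["eef_pos"][0],s["eef_pos"][2]+.019])-h
print("radius",np.hypot(*b),"angle",np.degrees(np.arctan2(b[1],-b[0]))-.9, "vel",np.round(s["joint_velocities"],2))
plan([.48,-.278,.026])
for q in ("top","side"):
    p=ctrl.grab_frame(q)
    for k,z in (("bottle_mid",0),("tub",0),("disc_center",.024),("square_center",.024),("bar_b",s["eef_pos"][2]+.019)):
        print(q,k,[(round(r["score"],2),ray(p,r["uv"],z)[:2].round(3)) for r in ctrl.landmark_of(k,p)[:4]])
cv2.imwrite("pics/c5.png",cv2.resize(p["img"][:,:,::-1],(800,600),interpolation=cv2.INTER_CUBIC))
```

```text
radius 0.26045346633716465 angle 43.89473658406079 vel [-0.15 -0.14  0.45 -0.03 -0.14 -0.03]
t 6.7 pos [ 0.5497 -0.2785  0.2055] rot [-1.798e+02  1.000e-01  9.190e+01] q [-29.9   7.7  70.5  -0.2 102.  -31.8] open 0.0116548276601018 F [-14.3  -1.6   9.9]
shift cm [ 0.31 -6.89 17.98] yaw rad [-2.000e-03  3.139e+00]
top bottle_mid [(0.62, array([ 0.617, -0.002]))]
top tub [(0.88, array([0.388, 0.011]))]
top disc_center [(0.76, array([ 0.3 , -0.56])), (0.74, array([ 0.4  , -0.176])), (0.67, array([ 0.638, -0.283])), (0.45, array([ 0.636, -0.499]))]
top square_center [(0.9, array([0.601, 0.249])), (0.47, array([0.274, 0.311])), (0.45, array([ 0.624, -0.27 ]))]
top bar_b [(0.79, array([0.439, 0.24 ])), (0.63, array([ 0.564, -0.272])), (0.52, array([0.539, 0.396]))]
side bottle_mid [(0.7, array([0.609, 0.005])), (0.32, array([ 0.273, -0.314]))]
side tub [(0.64, array([0.405, 0.011]))]
side disc_center [(0.75, array([ 0.638, -0.271])), (0.69, array([ 0.284, -0.517])), (0.56, array([ 0.405, -0.159])), (0.52, array([ 0.647, -0.503]))]
side square_center [(0.81, array([0.592, 0.261]))]
side bar_b [(0.77, array([ 0.546, -0.261])), (0.59, array([0.436, 0.395]))]
```

View pics/c5.png

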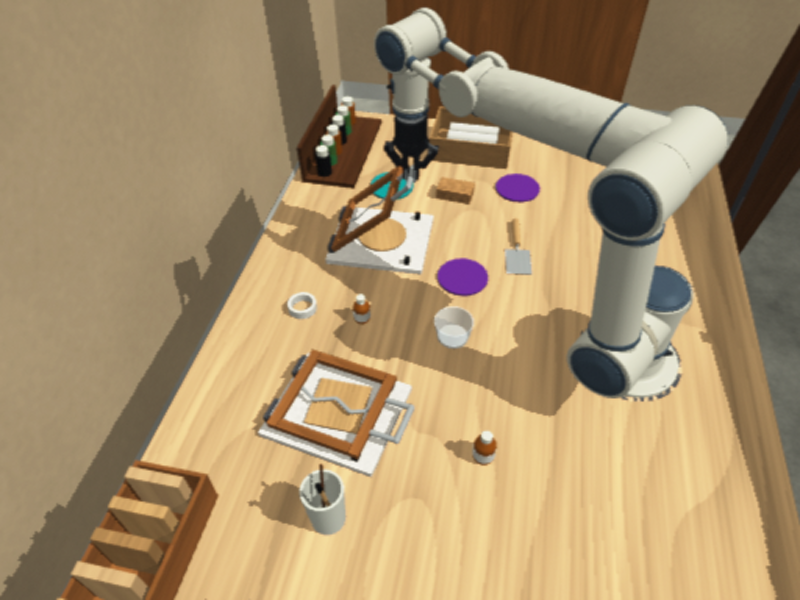

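The frame is at about 44° and everything else is in place. The force (-14, 0, +10) N means the tool is pressing slightly towards the hinge, so I'll ease it outward, let it settle, and check the angle with an overlay.

>>> servo_tool(
  travel=[
    [0,-0.1,-0.1],
    [0,-0.2,-0.3],
    [0,-0.2,-0.3],
    [0,-0.2,-0.3],
    [0,-0.2,-0.3],
    [0,-0.2,-0.3],
    [0,-0.2,-0.3],
    [0,-0.2,-0.3],
    [0,-0.2,-0.3],
    [0,-0.2,-0.3],
  ],
  yaw=[0,0,0,0,0,0,0,0,0,0],
  claw=[1,1,1,1,1,1,1,1,1,1],
)

```text
time_s: 8.3
eef_pos: [0.5495, -0.2785, 0.2056]
eef_rot: [-179.9, 0.1, 91.9]
ft_force: [-3.6, -4.5, -1.2]
opening: 0.0117
```

Run:
```python
from h import *
for _ in range(2):
    s=ctrl.read_state();b=np.array([s["eef_pos"][0],s["eef_pos"][2]+.019])-[.7345,.041]
    print("radius",np.hypot(*b),"angle",np.degrees(np.arctan2(b[1],-b[0]))-.9, "vel",np.round(s["joint_velocities"],2))
    plan([.48,-.278,.026]); p=ctrl.grab_frame("side")
u,v,w=255,135,50;im=cv2.resize(p["img"][v-w:v+w,u-w:u+w,::-1],(600,600),interpolation=cv2.INTER_CUBIC);base=im.copy();ims=[]
w0=np.radians(2)
T=lambda X:tuple(int(a) for a in (proj(p,X)-[u-w,v-w]+.5)*6)
def W(x,y,up,a):
    X=x*np.cos(a)+up*np.sin(a)*1; Z=-x*np.sin(a)+up*np.cos(a)
    return [.7345+np.cos(w0)*X-np.sin(w0)*y,-.269+np.sin(w0)*X+np.cos(w0)*y,.041+Z]
for a,c in ((45,(0,255,0)),(39,(0,0,255))):
    a=np.radians(a)
    for A,B in (((-.255,-.034),(-.255,.034)),((-.2,-.1),(-.2,.1)),((-.2,.1),(0,.1)),((-.2,-.1),(0,-.1))):
        cv2.line(im,T(W(*A,.004,a)),T(W(*B,.004,a)),c,1)
cv2.imwrite("pics/c6.png",im)
```

```text
radius 0.26060918984165554 angle 43.887065179045784 vel [ 0.03  0.02  0.01  0.08  0.06 -0.03]
t 8.3 pos [ 0.5495 -0.2785  0.2056] rot [-1.799e+02  1.000e-01  9.190e+01] q [-3.000e+01  7.600e+00  7.060e+01 -1.000e-01  1.019e+02 -3.190e+01] open 0.011720842430777938 F [-3.6 -4.5 -1.2]
shift cm [ 0.3  -6.91 17.97] yaw rad [-1.000e-03  3.141e+00]
radius 0.26060113588955214 angle 43.8808325683361 vel [-0.07  0.09  0.04  0.01  0.06  0.05]
t 8.35 pos [ 0.5495 -0.2785  0.2056] rot [-1.799e+02  1.000e-01  9.190e+01] q [-3.000e+01  7.600e+00  7.060e+01 -1.000e-01  1.019e+02 -3.190e+01] open 0.01131496447776964 F [-4.2 -4.8 -0.3]
shift cm [ 0.3  -6.91 17.97] yaw rad [-1.00e-03  3.14e+00]
```

View pics/c6.png

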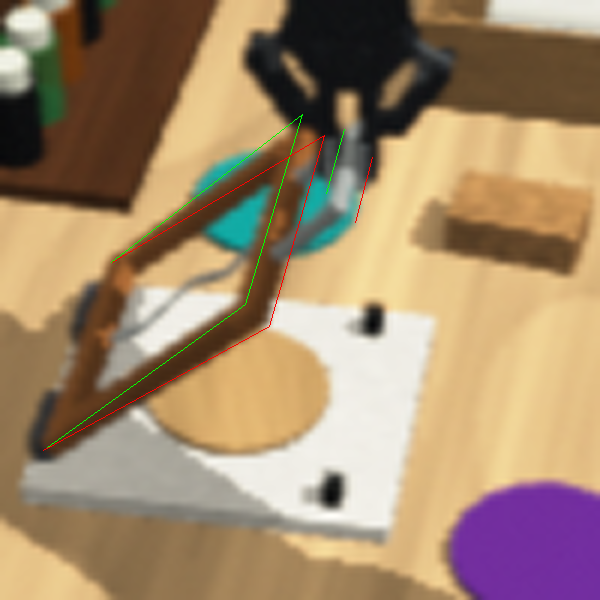

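The overlay (green 45°, red 39°) puts the frame near 42°, with the front edge from (265,310) to (310,140), while kinematics gives 43.9°. I'll nudge it up about 2° to centre it.

>>> servo_tool(
  travel=[
    [0,0.2,-0.2],
    [0,0.4,-0.4],
    [0,0.6,-0.6],
    [0,0.6,-0.6],
    [0,0.6,-0.6],
    [0,0.6,-0.6],
    [0,0.6,-0.6],
    [0,0.6,-0.6],
    [0,0.6,-0.6],
    [0,0.6,-0.6],
  ],
  yaw=[0,0,0,0,0,0,0,0,0,0],
  claw=[1,1,1,1,1,1,1,1,1,1],
)

```text
time_s: 9.4
eef_pos: [0.5558, -0.2782, 0.2123]
eef_rot: [-180.0, 0.1, 92.0]
ft_force: [-4.1, -4.2, 0.7]
opening: 0.0115
```

Run:
```python
from h import *
P=[]
for _ in range(3):
    s=ctrl.read_state();P.append(s["eef_pos"]);ctrl.grab_frame("side")
    for z in (.019,.0155):
        print("angle",np.degrees(np.arctan2(s["eef_pos"][2]+z-.041,.733-s["eef_pos"][0]))-.9,end=" ")
print("spread mm",np.ptp(P,axis=0)*1e3,"F",np.round(s["ft_force"],1),"open",s["opening"],s["eef_pos"])
```

```text
angle 46.13786903058167 angle 45.60707379693053 angle 46.13546857420028 angle 45.6046470547226 angle 46.14000321954936 angle 45.609278386890516 spread mm [0.0092298  0.01244707 0.03247718] F [-3.6 -5.   0.7] open 0.011852838557099902 [ 0.55577561 -0.27818416  0.21231612]
```

It's steady. The angle is 45.6–46.1° by kinematics and about 44° by the overlay, against a window of 40.4–49.6°. Handing in.

```bash
python3 -c "
from bench import ctrl
print(ctrl.close_job())"
```

```text
the job is handed in; nothing more can be done
None
```

The gripper took the right-hand frame (frame_b, over the natural round panel) by its front bar and lifted it along the hinge arc. It was holding it open at about 45° when I handed in, at roughly 10 s of the 35 s allowed. The hand-in gave no verdict.

- **Angle:** arm kinematics gave 45.6–46.1°. A picture overlay read about 42° where kinematics said 43.9°, so it suggests about 44° after the last nudge. Both are inside the 40.4–49.6° window.
- **Steadiness and grip:** the tool moved less than 0.04 mm over three readings. The net force on the tool was only about 6 N. The gripper was closed on the bar, but I could not read the finger force directly.
- **Opening reading:** the fingers read 11.8 mm on a 14 mm bar. The pictures showed the bar between the fingers and it lifted without slipping, so I did not pursue it.
- **Everything else:** the last full picture, before the final nudges, showed the left frame shut. The disc, square panel, tub and middle bottle measured within about 15 mm of their starts, which is about the measuring noise. The other things on the table looked in place in that picture but I did not re-measure them.

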